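# Lock the open plaster mould clamp

### The job

Two wooden clamps with plaster casting moulds lie on the cabinet top. On one of them the two mould halves still stand apart and the cam lever points out in line with the clamp: swing that lever its full quarter turn to the stop, so that the cam draws the halves tight together, and let go of it. Leave the other clamp, which is already closed, locked.

Things in the scene. Friction and masses are not known exactly. Their poses are not given: they have to be found in the camera images.
- clamp: The open clamp, fixed: plywood bed 185 x 120 x 12 mm. Origin on the table under the cam's upright pivot, z up, x along the bed from pivot to mould. Mould halves at x = 26 to 126 mm, tops at z = 72; fixed half's face at x = 80.4. A same clamp, closed, stands 0.3 to 0.6 m to one side (left or right). The lever's sweep is free; things within 15 cm of it are no taller than the mould.
- cam_lever (a joint): Open clamp's lever angle about the pivot, rad: 0 = along clamp -x (away from mould), pi/2 = locked, along clamp -y, at a stop; grows counter-clockwise from above; starts 0 to 0.25. Arm 18 mm wide, top z = 59 mm; upright round wood grip, 22 mm wide, 95 mm from pivot, z = 59 to 99. Takes a few N, stays where left. Cam under it: 44 mm disc, 14 mm off-centre.
- mould_half: Loose plaster half of the open mould: block 45 (x) x 90 (y) x 60 (z) mm, about 0.27 kg, on the bed between cam and fixed half, sliding along clamp x between low rails. Origin at the centre of its underside, axes as the clamp's. Starts 7 to 10 mm short of the fixed half; pushed tight by the cam, its origin is at clamp x = 58 mm.
- locked_lever (a joint): Lever angle of the other clamp, which is already locked; same meaning: starts at about pi/2 and must stay there.
Not all that is in view belongs to the job. Of the things like the mould_half, leave any that is black; of the rest the larger one is meant.

How it is judged (in metres and radians):
At the end, for the whole second after the job is handed in: The open clamp's cam lever is within 10 degrees of its locked stop (over 1.40 rad), the loose mould half lies flat and still, closed on the fixed half to within 1.5 mm; the other clamp's lever is still locked (over 1.40 rad) (value of joint each of cam_lever, locked_lever above 1.4 rad and x of mould_half in the frame of clamp above 0.0564 m and angle between mould_half's own z axis and vertical below 0.1 rad and linear speed of mould_half below 0.02 m/s); the robot touches nothing.
It fails at once if the already locked clamp is undone (value of joint locked_lever below 1.3 rad).
It also fails if it takes over 35 s, if anything falls off the work surface, if the arm or the gripper's body presses on something with over 40 N, if the wrist force passes 120 N, or if a joint passes its speed limit or range.

### The arm

A 6-joint arm with a two-finger parallel gripper is mounted at the origin on the work surface. World frame = base frame: x ahead of the robot, y to its left, z up, the work surface at z = 0. Lengths are in mm, angles in rad, forces in N, time in s.
With the tool pointing down it reaches from about 425 to 1125 mm from the base axis. Payload 14.9 kg.
Tool frame: the origin (TCP) lies at the very end of the fingers, on their centre line; the grasp point (between the pads) lies 19 mm behind it; z points along the fingers, y is the direction in which the jaws open and shut (so a half turn about z gives the same grasp; the last joint's range is limited). The gripper opens to 91 mm and grips with 3 to 60 N. Pads are 32 mm wide; open, the fingers measure 118 mm over their backs; the gripper's body (76 mm by 178 mm) begins 60 mm behind the grasp point.
Start: joints at [-1.178, 0.379, 1.734, -0, 1.028, -0.033], TCP at [289.132, -637.511, 213.932] pointing down, gripper open.
Joint ranges: [-2.77, 2.77], [-0.74, 2.19], [0, 2.66], [-1.06, 4.2], [0.31, 2.87], [-3.08, 3.08]. Speed limits (rad/s): [1.89, 1.89, 2.39, 3.14, 3.14, 3.14].

### API

Orientations are given as a rotation vector (axis times angle).
In Python, from workcell import state, snapshot, finish_job gives the robot as it stands.
- The arm moves only by the shell command python3 -m jog 'ROWS' [OPENING]. ROWS is JSON, a list that holds one entry, the list of rows, each a list of 6 numbers: the shift along the world's x, y, z in cm, then the turn, a rotation vector about the world's x, y, z in rad. In form: [[[dx, dy, dz, wx, wy, wz], ...]]. A call has 1 to 10 rows; each row is the pose to reach, as a shift and turn from the pose commanded when the call began; what a row does not reach only later rows make up. A row lasts 1/12 s, in which the tool goes at most 41.7 mm and 7.16 degrees, less where a joint would pass 70% of its speed; a pose out of reach is approached as far as the arm can. A call with a gripper value outside its range is refused whole. OPENING is the closure, from -1 (fully open) to 1 (shut), set as the call begins (- or left out, the last holds). The fingers move at their own pace and stop on an object; the grip force is fixed at half the most. Time passes only in rows, so rows that repeat a pose let the fingers close. It gives the time, the measured TCP pose, the force and the opening at its end, in the units of the state.
- state(): the state, without advancing time (a new reading comes with each control period).
- snapshot(name): name is "side" or "top"; returns a dict with "image" (384x512x3 uint8, red, green, blue), "intrinsics" (3x3 intrinsics, pixels), "k1" (the pictures are not rectified: a ray, as slopes to the right and down, at radius r is drawn at 1 + k1 r^2 times it, then the intrinsics apply), "position" and "attitude" of the camera in the world. Camera axes: x right, y down, z forward; pixel columns grow to the right and rows downward; lengths in mm; the calibration is good to about 2 mm. A picture is of the moment at which its call begins. There is no depth.
- finish_job(): hands the job in, once; it reports no verdict.
The state is a dict: "clock": time; "q": joint angles; "joint_vel": joint speeds; "joint_efforts": joint torques, N m; "tcp_pos": TCP position; "ee_rot": TCP orientation; "wrist_force": force on the tool from outside, world axes, zero at the start; "wrist_torque": the same for the moment, N m; "gripper_width": finger opening in mm.
Only numpy, scipy, OpenCV 4.12 (cv2) and the standard library are available. Lean on these libraries where they do the work, as an engineer would, in place of code of your own. Each camera call takes 0.05 s, during which the arm holds its last target.

## Working session

There is one attempt and no reset: what is moved stays moved. The work goes in short steps, Python scripts to look and compute and a shell command to move; the robot and the scene stay as the last step left them, time stands still between calls to the robot, and variables do not carry over. Pictures are saved under pics/ and viewed, and the job is handed in when it is done.

```bash
ls; mkdir -p pics
python3 - <<'E'
from workcell import state,snapshot
import cv2
for n in("side","top"):
    s=snapshot(n);cv2.imwrite(f"pics/{n}0.png",s["image"][:,:,::-1]);print(n,s["intrinsics"],s["k1"],s["position"],s["attitude"])
print(state())
E
```

```text
pics
side [[363.06189685   0.         260.37487036]
 [  0.         363.06189685 186.80604132]
 [  0.           0.           1.        ]] 0.01526523861004342 [394.25336989 690.46793282 547.74218104] [-0.39319831  2.64680862 -1.37557749]
top [[449.00942296   0.         257.18090816]
 [  0.         449.00942296 196.92196539]
 [  0.           0.           1.        ]] -0.08973354514387397 [512.83306663  37.50280561 860.77873648] [-2.1767602   2.21098379 -0.12577198]
{'clock': 0.1, 'q': array([-1.17831651e+00,  3.79368661e-01,  1.73471723e+00,  2.39911711e-06,
        1.02847651e+00, -3.32991705e-02]), 'joint_vel': array([-0.0005322 , -0.0021157 , -0.00197202, -0.00055549, -0.00108982,
       -0.00212786]), 'joint_efforts': array([-2.77870633e-03, -7.65054631e+01, -4.35297847e+01,  6.51566684e-02,
        3.98659206e-02, -1.47112394e-05]), 'tcp_pos': array([ 288.98377761, -637.18194303,  213.34762148]), 'ee_rot': array([-3.06973702e+00, -6.63567941e-01,  2.68841541e-04]), 'wrist_force': array([-0.61766234,  0.55601013,  0.14298424]), 'wrist_torque': array([-0.01201   ,  0.03239223,  0.03961692]), 'gripper_width': 91.21878081298203}
```

View pics/top0.png

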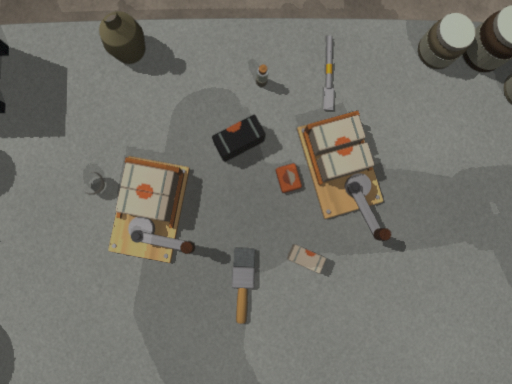

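View pics/side0.png

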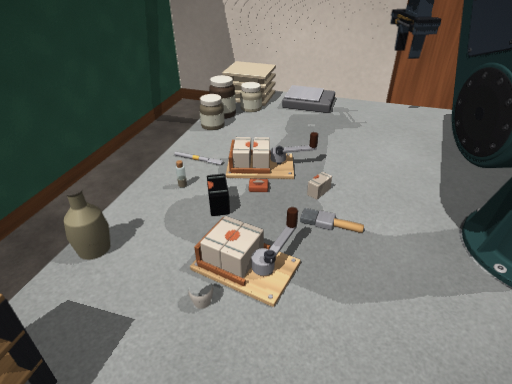

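The top view shows the open clamp on the right, with its pivot near (354,187), grip near (382,234) and mould halves apart. The locked clamp is on the left, with its lever pointing to image right. Next I measure both by casting rays.

```bash
cat > h.py <<'E'
import numpy as np,cv2
from scipy.spatial.transform import Rotation as R
def ray(s,uv):
    K=np.array(s["intrinsics"]);d=(np.array(uv,float)-K[:2,2])/[K[0,0],K[1,1]]
    p=d.copy()
    for _ in range(20): p=d/(1+s["k1"]*(p@p))
    return R.from_rotvec(s["attitude"]).apply(np.r_[p,1])
def onz(s,uv,z):
    r=ray(s,uv);c=np.array(s["position"]);return c+r*(z-c[2])/r[2]
E
python3 - <<'E'
from h import *
from workcell import snapshot
s=snapshot("top");im=s["image"]
cv2.imwrite("pics/t1.png",cv2.resize(im[100:260,280:420,::-1],None,fx=4.0,fy=3.75,interpolation=cv2.INTER_CUBIC))
t=snapshot("side");cv2.imwrite("pics/s1.png",cv2.resize(t["image"][120:190,215:335,::-1],None,fx=6,fy=6,interpolation=cv2.INTER_CUBIC))
print(onz(s,(383,234),99),onz(s,(354,187),59), onz(t,(314,135),99))
for n,p in dict(c1=(298,126),c2=(360,113),c3=(383,202),c4=(326,218)).items(): print(n,onz(s,p,12))
E
```

```text
[ 508.96011155 -202.49218636   99.        ] [ 594.91498437 -164.59438117   59.        ] [ 510.11341654 -196.03208647   99.        ]
c1 [719.78409693 -71.2457628   12.        ]
c2 [ 745.22679587 -194.08893431   12.        ]
c3 [ 569.96802403 -232.24401362   12.        ]
c4 [ 541.11547421 -120.31201317   12.        ]
```

View pics/t1.png

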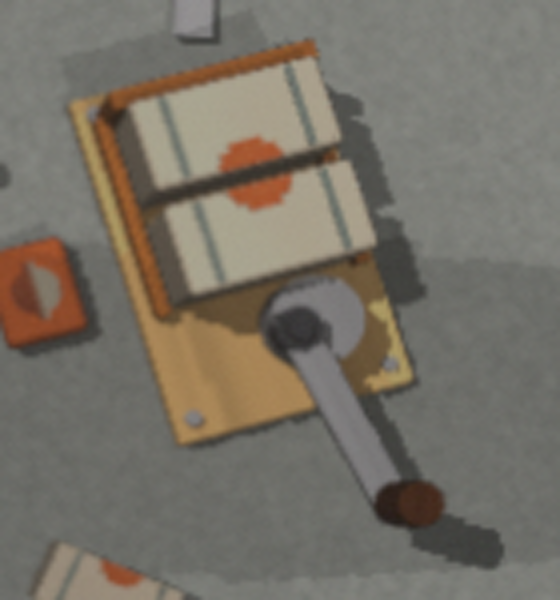

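View pics/s1.png

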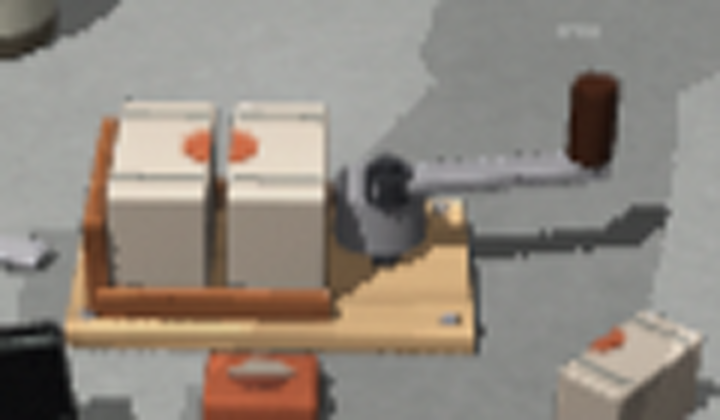

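Run:
```python
from h import *
from workcell import snapshot
s=snapshot("top");t=snapshot("side")
T=lambda p:(280+p[0]/4,100+p[1]/3.75); S=lambda p:(215+p[0]/6,120+p[1]/6)
def tri(a,b):
    r1,r2=ray(s,a),ray(t,b);c1,c2=np.array(s["position"]),np.array(t["position"])
    k=np.linalg.lstsq(np.c_[r1,-r2],c2-c1,rcond=None)[0];p,q=c1+k[0]*r1,c2+k[1]*r2
    return (p+q)/2,np.linalg.norm(p-q)
print("grip",tri(T((420,503)),S((595,80))),onz(s,T((420,503)),99))
print("cap",tri(T((300,326)),S((388,165))))
for z in(59,65,70):print("piv",z,onz(s,T((300,326)),z))
a=onz(s,T((72,103)),12);b=onz(s,T((180,445)),12);c=onz(s,T((413,383)),12)
print(a,b,c,np.linalg.norm(a-b),np.linalg.norm(c-b),np.arctan2(*(a-b)[1::-1]),np.arctan2(*(b-c)[1::-1])-np.pi/2)
g=onz(s,T((420,503)),99)
for z in(59,65,70):
    v=g-onz(s,T((300,326)),z);print(np.hypot(*v[:2]),np.arctan2(v[1],v[0]))
```

```text
grip (array([ 509.9963793 , -205.66205048,   99.33847851]), np.float64(2.712065654035163)) [ 508.65693102 -206.00669752   99.        ]
cap (array([ 595.52483167, -165.22760134,   63.07006541]), np.float64(1.8902008120525162))
piv 59 [ 595.01315595 -166.44375587   59.        ]
piv 65 [ 594.39817265 -164.91755006   65.        ]
piv 70 [ 593.88568656 -163.64571188   70.        ]
[716.88749645 -71.16742778  12.        ] [ 539.87979511 -118.35485142   12.        ] [ 569.70310024 -232.72689014   12.        ] 183.18946280524906 118.19641607008853 0.26052522534066846 0.25507695741335557
94.98749358239553 -2.7119930207597003
95.07827594063079 -2.6947046333803684
95.17559496200035 -2.6803263381558042
```

Pivot is about (595,-165.5) and clamp yaw about 0.257. The lever is at about 0.18 rad with its grip at about (509,-205.5). In the locked position the grip would be near (619,-257). The jaw axis already lies along the tangent. I'll go above the grip with the jaws partly open.

```bash
python3 -m jog '[[[1.5,3,0,0,0,0],[3,6,0,0,0,0],[4.5,9,0,0,0,0],[6,12,0,0,0,0],[7.5,15,0,0,0,0],[9,18,0,0,0,0],[10.5,21,0,0,0,0],[12,24,0,0,0,0],[13.5,27,0,0,0,0],[15,30,0,0,0,0]]]' -0.3; python3 -m jog '[[[1.5,3,0,0,0,0],[3,6,0,0,0,0],[4.5,9,0,0,0,0],[6,12,0,0,0,0],[7,13.1,0,0,0,0],[7,13.1,-2,0,0,0],[7,13.1,-4,0,0,0],[7,13.1,-4,0,0,0],[7,13.1,-4,0,0,0],[7,13.1,-4,0,0,0]]]'
python3 - <<'E'
from h import *
from workcell import snapshot,state
a=state();print(a["tcp_pos"],a["gripper_width"],R.from_rotvec(a["ee_rot"]).as_matrix()[:,1:],a["q"],a["wrist_force"])
for n in("top","side"):
    s=snapshot(n);cv2.imwrite(f"pics/{n}2.png",s["image"][:,:,::-1])
E
```

```text
clock: 1.13
tcp_pos: [439.6, -336.0, 214.1]
ee_rot: [3.07, 0.663, 0.0]
wrist_force: [0.2, 0.6, 0.1]
gripper_width: 59.5
clock: 1.97
tcp_pos: [509.4, -206.8, 174.8]
ee_rot: [3.07, 0.663, 0.001]
wrist_force: [0.5, -0.9, 0.9]
gripper_width: 59.6
[ 509.43981332 -206.83473293  174.80975557] 59.58822721704634 [[ 4.12777347e-01  5.38182801e-04]
 [-9.10831859e-01 -2.31168218e-04]
 [ 4.32705120e-04 -9.99999828e-01]] [-4.28067802e-01  1.97621702e-01  2.05925224e+00  1.69354099e-05
  8.84133127e-01  7.17216460e-01] [ 0.53752664 -0.88049875  0.85388906]
```

View pics/side2.png

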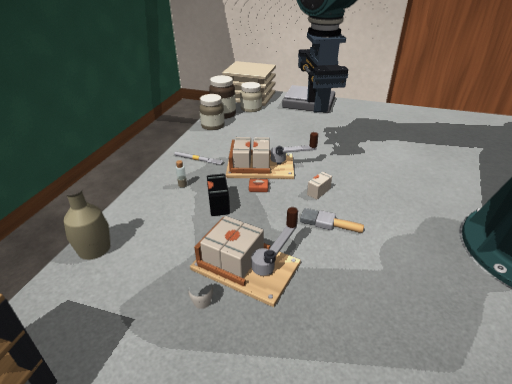

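View pics/top2.png

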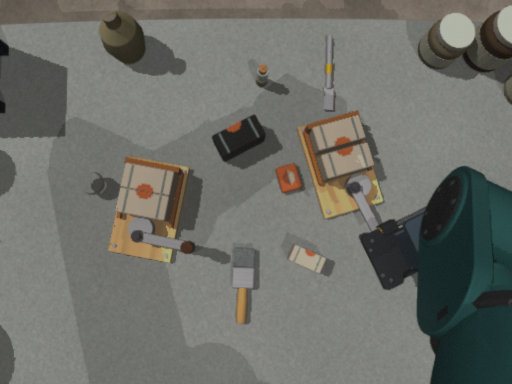

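The side view shows the fingertips at about (318,108), right above the grip at (314,135). I descend to a TCP height of about 74 and close.

```bash
python3 -m jog '[[[0,0,-2,0,0,0],[0,0.1,-4,0,0,0],[0,0.1,-6,0,0,0],[0,0.1,-8,0,0,0],[0,0.1,-9,0,0,0],[0,0.1,-10,0,0,0],[0,0.1,-10,0,0,0],[0,0.1,-10,0,0,0]]]'; python3 -m jog '[[[0,0,0,0,0,0],[0,0,0,0,0,0],[0,0,0,0,0,0],[0,0,0,0,0,0],[0,0,0,0,0,0],[0,0,0,0,0,0],[0,0,0,0,0,0],[0,0,0,0,0,0]]]' 0.6
python3 - <<'E'
from h import *
from workcell import snapshot,state
print(state()["tcp_pos"])
s=snapshot("side");cv2.imwrite("pics/s3.png",cv2.resize(s["image"][60:210,215:375,::-1],None,fx=4,fy=4))
E
```

```text
clock: 2.73
tcp_pos: [509.4, -205.7, 74.4]
ee_rot: [3.071, 0.664, 0.0]
wrist_force: [0.6, -0.3, 1.1]
gripper_width: 59.4
clock: 3.4
tcp_pos: [509.2, -205.6, 74.1]
ee_rot: [3.071, 0.664, 0.0]
wrist_force: [-1.4, -0.5, 3.3]
gripper_width: 21.1
[ 509.15974496 -205.55435231   74.0522279 ]
```

View pics/s3.png

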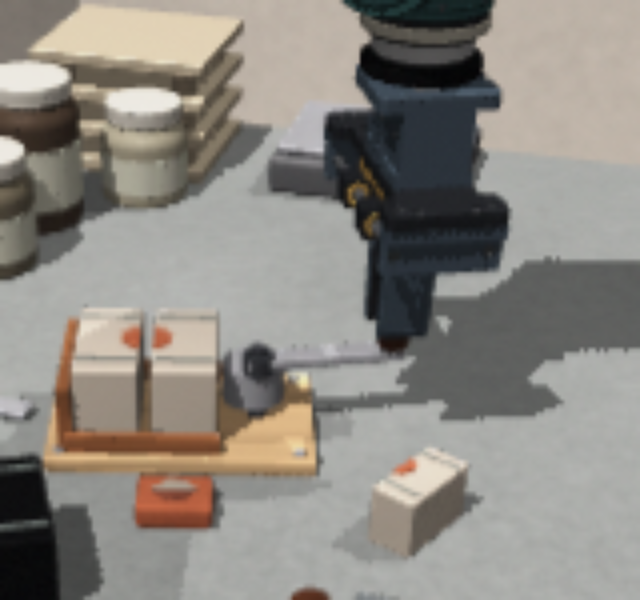

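The pads hold the grip (width 21 mm, about the grip's 22). Next I work out the arc.

Run:
```python
import numpy as np
P=np.array([595,-165.5]);p=np.array([509.2,-205.6]);v=p-P
for i in range(0,16):
    a=i*.1;c,s=np.cos(a),np.sin(a);w=np.array([c*v[0]-s*v[1],s*v[0]+c*v[1]])
    print(round(a,1),np.round((w-v)/10,2))
```

```text
0.0 [0. 0.]
0.1 [ 0.44 -0.84]
0.2 [ 0.97 -1.62]
0.3 [ 1.57 -2.36]
0.4 [ 2.24 -3.02]
0.5 [ 2.97 -3.62]
0.6 [ 3.76 -4.14]
0.7 [ 4.6  -4.58]
0.8 [ 5.48 -4.94]
0.9 [ 6.39 -5.2 ]
1.0 [ 7.32 -5.38]
1.1 [ 8.26 -5.46]
1.2 [ 9.21 -5.44]
1.3 [10.15 -5.33]
1.4 [11.07 -5.13]
1.5 [11.97 -4.83]
```

```bash
python3 -m jog '[[[0.2,-0.43,0,0,0,0.05],[0.44,-0.84,0,0,0,0.1],[0.7,-1.24,0,0,0,0.15],[0.97,-1.62,0,0,0,0.2],[1.26,-2,0,0,0,0.25],[1.57,-2.36,0,0,0,0.3],[1.9,-2.7,0,0,0,0.35],[2.24,-3.02,0,0,0,0.4],[2.24,-3.02,0,0,0,0.4]]]'
```

```text
clock: 4.2
tcp_pos: [532.5, -235.9, 74.1]
ee_rot: [2.875, 1.265, 0.002]
wrist_force: [3.3, 2.7, 2.5]
gripper_width: 21.2
```

```bash
python3 -m jog '[[[0.35,-0.3,0,0,0,0.05],[0.73,-0.6,0,0,0,0.1],[1.12,-0.87,0,0,0,0.15],[1.52,-1.12,0,0,0,0.2],[1.93,-1.35,0,0,0,0.25],[2.36,-1.56,0,0,0,0.3],[2.8,-1.75,0,0,0,0.35],[3.24,-1.92,0,0,0,0.4],[3.24,-1.92,0,0,0,0.4]]]';python3 -m jog '[[[0.45,-0.14,0,0,0,0.05],[0.91,-0.26,0,0,0,0.1],[1.37,-0.36,0,0,0,0.15],[1.84,-0.44,0,0,0,0.2],[2.31,-0.49,0,0,0,0.25],[2.78,-0.52,0,0,0,0.3],[2.78,-0.52,0,0,0,0.3]]]'
```

```text
clock: 4.95
tcp_pos: [565.0, -254.4, 74.1]
ee_rot: [-2.567, -1.811, -0.002]
wrist_force: [4.0, 7.9, 5.1]
gripper_width: 21.6
clock: 5.53
tcp_pos: [592.6, -259.2, 74.0]
ee_rot: [-2.267, -2.174, -0.002]
wrist_force: [2.6, 8.9, 4.8]
gripper_width: 21.3
```

```bash
python3 -m jog '[[[0.47,0.05,0,0,0,0.05],[0.95,0.1,0,0,0,0.1],[1.42,0.15,0,0,0,0.15],[1.88,0.22,0,0,0,0.2],[2.35,0.33,0,0,0,0.25],[2.35,0.33,0,0,0,0.25]]]'
```

```text
clock: 6.03
tcp_pos: [615.2, -256.7, 74.0]
ee_rot: [-1.978, -2.439, 0.001]
wrist_force: [-2.3, 2.4, 5.1]
gripper_width: 21.3
```

```bash
python3 -m jog '[[[0.2,0.05,0,0,0,0.02],[0.4,0.1,0,0,0,0.04],[0.4,0.1,0,0,0,0.04]]]';python3 -m jog '[[[0.2,0.06,0,0,0,0.02],[0.2,0.06,0,0,0,0.02]]]'
```

```text
clock: 6.28
tcp_pos: [618.5, -256.0, 74.0]
ee_rot: [-1.931, -2.476, 0.002]
wrist_force: [-6.2, -2.4, 7.8]
gripper_width: 21.6
clock: 6.45
tcp_pos: [620.0, -255.5, 74.0]
ee_rot: [-1.905, -2.495, 0.003]
wrist_force: [-12.0, -2.6, 11.4]
gripper_width: 20.9
```

```bash
python3 -m jog '[[[0.15,0.04,0,0,0,0],[0.15,0.04,0,0,0,0]]]';python3 -m jog '[[[0.15,0.04,0,0,0,0],[0.15,0.04,0,0,0,0]]]'
```

```text
clock: 6.62
tcp_pos: [620.1, -255.4, 73.9]
ee_rot: [-1.905, -2.492, 0.005]
wrist_force: [-22.0, -6.7, 17.9]
gripper_width: 21.2
clock: 6.78
tcp_pos: [620.2, -255.3, 73.8]
ee_rot: [-1.903, -2.491, 0.008]
wrist_force: [-32.6, -11.2, 25.4]
gripper_width: 21.2
```

The TCP no longer advances while the force climbs to about 43 N, so the lever is at its stop. I back off the preload, open slightly and lift clear.

```bash
python3 -m jog '[[[-0.15,-0.04,0,0,0,0],[-0.3,-0.08,0,0,0,0],[-0.35,-0.09,0,0,0,0],[-0.35,-0.09,0,0,0,0]]]'; python3 -m jog '[[[0,0,0,0,0,0],[0,0,0,0,0,0],[0,0,0,0,0,0],[0,0,0,0,0,0],[0,0,0,0,0,0],[0,0,0,0,0,0]]]' -0.1; python3 -m jog '[[[0,0,1.5,0,0,0],[0,0,3.5,0,0,0],[0,0,6,0,0,0],[0,0,9,0,0,0],[0,0,12,0,0,0],[-2,-3,14,0,0,0],[-4,-6,14,0,0,0],[-6,-9,14,0,0,0],[-8,-12,14,0,0,0],[-10,-15,14,0,0,0]]]'; python3 -m jog '[[[-2,-3,0,0,0,0],[-4,-6,0,0,0,0],[-6,-9,0,0,0,0],[-6,-9,0,0,0,0],[-6,-9,0,0,0,0]]]'
python3 - <<'E'
from h import *
from workcell import snapshot,state
for n in("top","side"):
    s=snapshot(n);cv2.imwrite(f"pics/{n}4.png",s["image"][:,:,::-1])
    c=(slice(100,260),slice(280,420)) if n=="top" else (slice(110,220),slice(200,360))
    cv2.imwrite(f"pics/{n}4c.png",cv2.resize(s["image"][c][:,:,::-1],None,fx=3.75,fy=3.75,interpolation=cv2.INTER_CUBIC))
E
```

```text
clock: 7.12
tcp_pos: [619.8, -255.4, 73.9]
ee_rot: [-1.908, -2.494, 0.001]
wrist_force: [-6.7, -1.1, 7.1]
gripper_width: 21.1
clock: 7.62
tcp_pos: [620.8, -255.2, 73.9]
ee_rot: [-1.908, -2.495, -0.0]
wrist_force: [-0.4, -0.4, 0.2]
gripper_width: 50.1
clock: 8.45
tcp_pos: [519.8, -406.6, 215.5]
ee_rot: [1.907, 2.495, -0.0]
wrist_force: [0.8, -0.3, 0.6]
gripper_width: 50.0
clock: 8.87
tcp_pos: [459.8, -496.7, 215.0]
ee_rot: [1.911, 2.492, -0.0]
wrist_force: [0.6, 0.2, 0.2]
gripper_width: 50.2
```

View pics/top4.png

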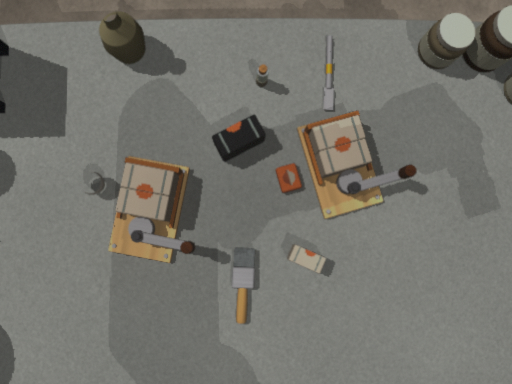

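View pics/top4c.png

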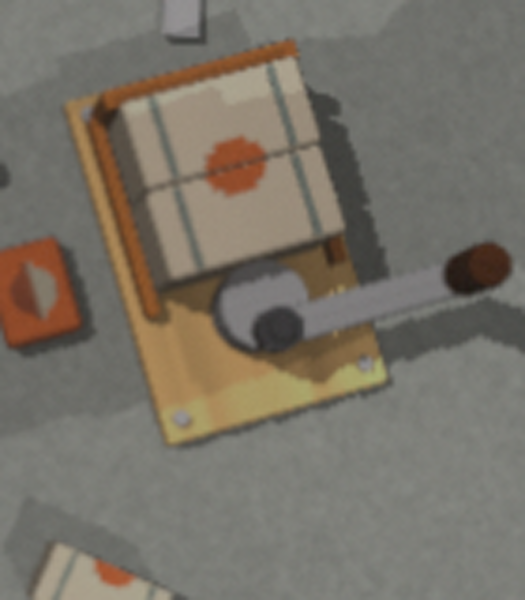

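View pics/side4c.png

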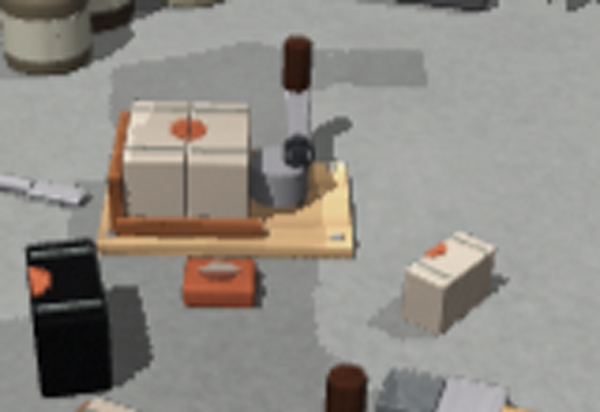

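The halves meet in a hairline seam and the lever stands across the clamp, with its grip near (410,171). The other lever is unchanged at (188,247). I do a quick angle check, then hand in.

Run:
```python
from h import *
from workcell import snapshot,finish_job,state
s=snapshot("top");g=onz(s,(280+490/3.75,100+265/3.75),99)
v=g-[595,-165.5,0];a=np.arctan2(v[1],v[0])-(0.257-np.pi);print(g,np.hypot(*v[:2]),a)
if a>1.45: print(finish_job())
```

```text
[ 618.28270235 -256.54380486   99.        ] 93.97371245553839 1.5641613409208737
the job is handed in; nothing more can be done
None
```

I closed the open clamp (the right-hand one in the top view) by swinging its lever to the stop, and handed the job in at about 9 s. I took hold of the lever's grip and followed the arc until the tool stopped advancing. The force at the wrist rose to about 43 N there, under the 120 N limit. Then I eased off, opened the gripper, lifted straight up and moved away.

In the last checks, the lever measured about 1.56 rad in the top view, against 1.571 at the stop. The mould halves showed only a hairline seam in both views; I judged the gap by eye and did not measure it. The other clamp's lever looked unmoved, and the wrist force was about zero with the arm clear. No check failed or disagreed.

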